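Press the connector home, then hold the sprung board jaw open at the set width

ROBOT

A 7-joint arm with a two-finger parallel gripper is mounted at the origin on the work surface. World frame = base frame: x ahead of the robot, y to its left, z up, the work surface at z = 0. Lengths are in m, angles in rad, forces in N, time in s.
With the tool pointing down it reaches from about 0.425 to 0.95 m from the base axis. Payload 4.7 kg.
Tool frame: the origin (TCP) lies on the centre line of the jaws, within the pads' length; the fingertips stand 17 mm ahead of it and the grasp point (between the pads) lies 2 mm behind it; z points along the fingers, y is the line along which they close (so a half turn about z gives the same grasp; the last joint's range is limited). The gripper opens to 87 mm and grips with 3 to 60 N. Pads are 19 mm wide; open, the fingers measure 117 mm over their backs; the gripper's body (75 mm by 190 mm) begins 51 mm behind the grasp point.
Start: joints at [1.167, 0.469, -0.049, 1.532, 0.024, 1.141, -0.082], TCP at [0.247, -0.628, 0.24] pointing down, gripper open.
Joint ranges: [-2.59, 2.59], [-0.33, 1.99], [-1.39, 1.29], [0.1, 2.45], [-1.04, 4.18], [0.21, 1.99], [-2.66, 2.66]. Speed limits (rad/s): [2.57, 2.57, 3.14, 3.14, 3.14, 3.14, 3.14].

INTERFACE

Orientations are given as [roll, pitch, yaw] about the fixed x, y, z axes, in that order (R = Rz(yaw) Ry(pitch) Rx(roll)).
In Python, from bench import * gives the robot as it stands.
- The arm moves only by the tool send_rows, never from a script. Its argument "plan" is a list of rows, each an object with "slide": the shift along the tool's x, y, z in mm, a list of three; "rotation": the turn, a rotation vector about the tool's x, y, z in degrees, a list of three; "hand": the finger opening in mm, from 0 to 87. A call has 1 to 20 rows; each row shifts and turns the commanded pose from where the row before left it, along the tool's axes as they then stand; what a row does not reach is not made up. A row lasts 1/10 s, in which the tool goes at most 50 mm and 8.59 degrees, less where a joint would pass 70% of its speed; a pose out of reach is approached as far as the arm can. A call is refused whole if a number of a shift passes 50 or a number of a turn 8.59, either way. A call with a gripper value outside its range is refused whole. The fingers move at their own pace and stop on an object; "force" is the grip in N (left out, the last holds). Time passes only in rows, so rows that do not move let the fingers close. It gives the time, the measured TCP pose, the force, the opening and the grip force at its end, in the units of the state.
- get_obs(): the state, without advancing time (a new reading comes with each control period).
- get_image(name): name is "side" or "top"; returns a dict with "pixels" (384x512x3 uint8, blue, green, red), "depth" (384x512 float32, m along the optical axis (not along the pixel's ray), 0 where there is no reading), "K" (3x3 intrinsics, pixels), "world_to_cam" (4x4, takes a point from world to camera coordinates). Camera axes: x right, y down, z forward; pixel columns grow to the right and rows downward; lengths in m; the calibration is good to about 2 mm. A picture is of the moment at which its call begins.
- hand_in(): hands the job in; it is judged then, once.
The state is a dict: "t": time; "q": joint angles; "dq": joint speeds; "joint_torque": joint torques, N m; "ee_pos": TCP position; "tool_rot": TCP orientation; "ft_force": force on the tool from outside, world axes, zero at the start; "ft_torque": the same for the moment, N m; "gripper_width": finger opening in m; "grasp_force": force on a finger pad.
Only numpy, scipy, OpenCV 4.12 (cv2) and the standard library are available. Lean on these libraries where they do the work, as an engineer would, in place of code of your own. Each camera call takes 0.05 s, during which the arm holds its last target. There are 200 camera calls.

TASK

A connector stands half inserted in the circuit board that is clamped under the small hand press: pull the press lever down through its whole stroke to press the connector home, and ease the lever slowly back up to rest without letting it fly up. Then, not before, draw the sprung jaw of the board holder outward by its upright pull plate until the jaw's index line stands in line with the line of the pointer set on the scale, and finish while holding the jaw there against its spring, so that the board can be swapped for the next, wider one. Never let the jaw snap back, do not move the pointer, leave the board lying in the holder and the other things on the bench where they are.

Things in the scene. Friction and masses are not known exactly. Their poses are not given: they have to be found in the camera images.
- press: grey cast hand press, 270 high (all sizes in mm), a board holder on its base. Origin on the bench top under the ram; x points from the operator to the column (base x -90 to 140, y -65 to 65), y to the lever side, z up. Head: x -35 to 127, y -34 to 34, z 145 to 227. Holder: x -94 to 48, y -267 to 92, all below z 76 but for the pull plate.
- lever (a joint): press lever, rad: 0 at rest (rod rising 0.733 rad above level towards the operator), growing to 1.0 at its lower stop as the knob comes down; a spring drives it back to 0 (about 4 N at the knob at rest, 10 N at the bottom, connector included). The ram goes down 14 mm per rad, meets the connector at about 0.6 and has it fully home at the lower stop.
- lever_knob (a point): centre of the black ball, 34 in diameter, on the end of the lever's 12 rod. It moves in the press's x-z plane on a circle of radius 180 round lever_hinge; Nothing stands within 60 of it in its whole path but its own rod; at rest it is at press x -110, y 60, z 305, at the bottom at x -150, z 137.
- lever_hinge (a point): lever's pivot, on the axis along the press's y: at press x 24, y 60, z 185; the centre of the circle on which the knob's centre moves
- jaw (a joint): sprung jaw of the board holder: 0 (within 1 mm) closed on the board, in m, grows as the jaw is drawn outward along the press's -y; stop at 0.060 m. The spring pulls it shut with 7 N closed and 120 N per m more.
- jaw_handle (a point): middle of the top edge of the jaw's upright aluminium pull plate (40 along press x, 12 thick along press y, 59 of it standing free above the jaw block, whose top is at z 66); closed it is at press x -20, y -115, z 125. It keeps 65 or more from the press head.
- jaw_index (a point): dark index line on the small lug at the robot's end of the jaw, in line with the scale; closed it is at press x -77, y -90, z 68
- pointer_line (a point): dark line across the top of the small brass pointer block (16 x 20 x 30, dark thumbscrew) that is clamped on the scale bar, right in front of the lug's path; at press x -78, z 68, and 25 to 48 outward (-y) of the closed jaw's index line. Its axes are the press's.
- board: green circuit board 105 x 140 x 2.4 in the holder, loose but for the jaw; origin in the middle of its underside, axes as the press's
- connector (a joint): how far the connector, a light 85 x 12 x 12 bar across the board under the ram, is pressed in: 0 standing 5 mm proud, 0.005 m fully home; it stays where it is pushed
- seat (a point): where the middle of the board's underside belongs, fixed to the holder: press x -7.5, y 0, z 60
- multimeter: yellow hand multimeter 95 x 190 x 46 lying on the bench left of the press; origin under its middle; leave it alone
- screwdriver: orange screwdriver 170 long lying in front of the press, 30 high; leave it alone
- cutters: red-handled side cutters 140 long, 13 high, lying to the front right of the press; leave them alone
- tray: dark tray 100 x 160 x 45 of spare connectors, left of the press; origin under its middle; leave it alone
- done_board: finished board 105 x 140 on 12 brass standoffs, 27 high, behind the holder, right of the column; leave it alone
- flux_jar: small amber jar, 48 in diameter, 55 high, left of the press; leave it alone
- tape_roll: roll of tan tape lying flat, 90 in diameter, 19 high, right of the holder; leave it alone
Mind the look-alikes: they are no part of the job. What is shaped like the board but pink or purple is not meant.

How it is judged:
By the outcome, as a careful person would: the job done as asked, in the order asked, and still so for the second after the job is handed in, while the arm keeps its last pose, push and grip.
It also fails if it takes over 61 s, if anything falls off the work surface, if the arm or the gripper's body presses on something with over 40 N, if the wrist force passes 120 N, or if a joint passes its speed limit or range.

## Working session

There is one attempt and no reset: what is moved stays moved. The work goes in short steps, Python scripts to look and compute and a tool call to move; the robot and the scene stay as the last step left them, time stands still between calls to the robot, and variables do not carry over. Pictures are saved under pics/ and viewed, at most 10 in all, crops included, and the job is handed in when it is done.

Besides the shell and the picture viewer there is one more tool, called after "Call:" as a command line: name --argument value ..., lists and objects as JSON in quotes. send_rows: Moves the arm, as the interface text tells. Its arguments: {"type":"object","properties":{"plan":{"type":"array"},"force":{"type":"number"}},"required":["plan"]}

```bash
mkdir -p pics; ls; python3 - <<'E'
from bench import *
import cv2,numpy as np,pickle
o=get_obs();print({k:np.round(v,3) for k,v in o.items()})
d={}
for n in("side","top"):
    im=get_image(n);d[n]=im;cv2.imwrite(f"pics/{n}0.png",im["pixels"]);print(n,im["K"],im["world_to_cam"].round(3))
pickle.dump(d,open("im0.pkl","wb"))
E
```

```text
pics
{'t': np.float64(0.0), 'q': array([ 1.167,  0.469, -0.049,  1.534,  0.024,  1.141, -0.082]), 'dq': array([ 0.001,  0.003, -0.001, -0.001, -0.002, -0.001, -0.001]), 'joint_torque': array([ 0.0000e+00, -5.0798e+01, -8.0000e-02, -2.3615e+01, -6.1000e-02,
        3.8000e-02,  0.0000e+00]), 'ee_pos': array([ 0.247, -0.628,  0.239]), 'tool_rot': array([-3.14 ,  0.   ,  0.375]), 'ft_force': array([ 0.596, -0.408,  0.184]), 'ft_torque': array([ 0.006,  0.014, -0.033]), 'grasp_force': np.float64(0.0), 'gripper_width': np.float64(0.087)}
side [[425.89687626   0.         256.66771539]
 [  0.         425.89687626 194.731951  ]
 [  0.           0.           1.        ]] [[-0.819 -0.574 -0.015  0.424]
 [-0.322  0.481 -0.815  0.267]
 [ 0.475 -0.663 -0.579  1.258]
 [ 0.     0.     0.     1.   ]]
top [[422.97309161   0.         251.90786498]
 [  0.         422.97309161 200.38666058]
 [  0.           0.           1.        ]] [[-0.017 -1.    -0.005  0.065]
 [-0.984  0.017 -0.178  0.508]
 [ 0.178  0.002 -0.984  1.348]
 [ 0.     0.     0.     1.   ]]
```

View pics/side0.png

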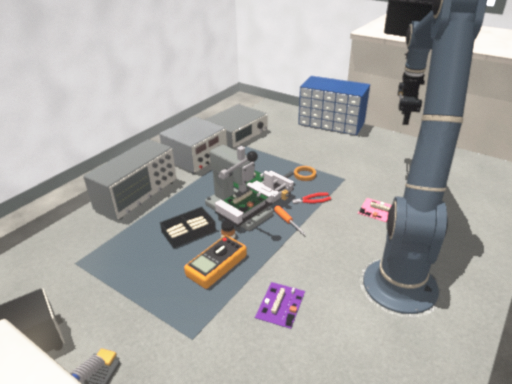

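View pics/top0.png

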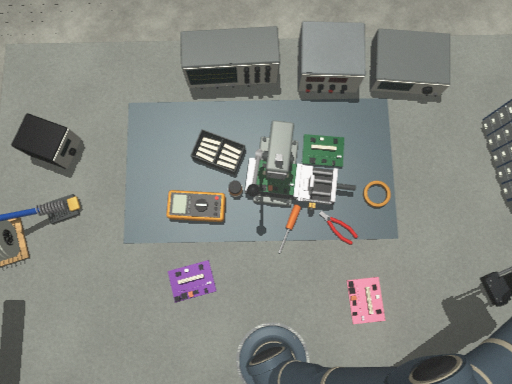

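The side view shows the press at about (240,185) with its black knob at (251,156). In the top view the press head is at (280,145), with the holder and jaw to its right at (318,185). The look-alikes are the purple board (192,281) and the pink board (366,300), neither of them part of the job.

```bash
python3 - <<'E'
import cv2,numpy as np,pickle
d=pickle.load(open("im0.pkl","rb"))
t=d["top"]["pixels"][110:240,230:370];s=d["side"]["pixels"][140:240,200:310]
cv2.imwrite("pics/topc.png",cv2.resize(t,None,fx=4.5,fy=4.5,interpolation=cv2.INTER_CUBIC))
cv2.imwrite("pics/sidec.png",cv2.resize(s,None,fx=6,fy=6,interpolation=cv2.INTER_CUBIC)[:600])
E
```

```text
(no output)
```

View pics/topc.png

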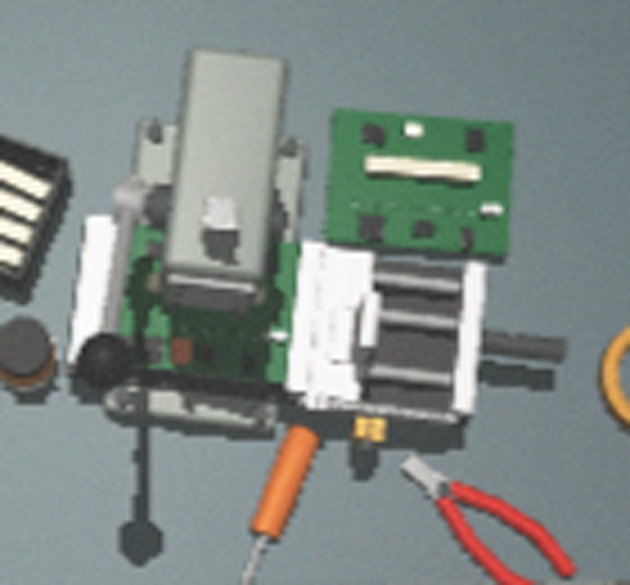

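View pics/sidec.png

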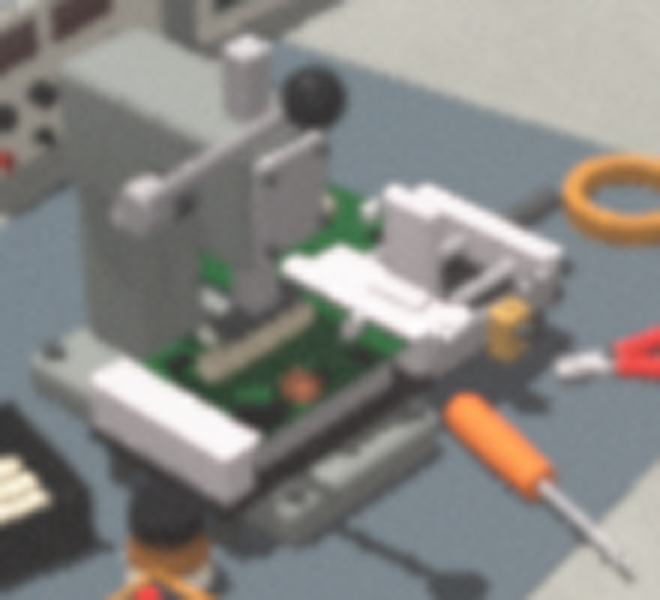

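The top crop shows the black knob at full pixel (253,190), the pull plate at about (312,181), the brass pointer at about (312,205) and the lug left of it. The real board is the one under the ram; the green one at upper right is done_board. The side crop shows the same knob at (252,156) and the plate at about (268,174).

```bash
cat > h.py <<'E'
import cv2,numpy as np,pickle
from scipy.optimize import least_squares
def cloud(im):
    K=im["K"];z=im["depth"];v,u=np.mgrid[:z.shape[0],:z.shape[1]]
    c=np.stack([(u-K[0,2])/K[0,0]*z,(v-K[1,2])/K[1,1]*z,z],-1);M=im["world_to_cam"]
    return (c-M[:3,3])@M[:3,:3]
def proj(im,P):
    M=im["world_to_cam"];c=np.atleast_2d(P)@M[:3,:3].T+M[:3,3];q=c@im["K"].T;return q[:,:2]/q[:,2:]
def ray_z(im,uv,z):
    M=im["world_to_cam"];d=M[:3,:3].T@np.linalg.solve(im["K"],[uv[0],uv[1],1]);o=-M[:3,:3].T@M[:3,3]
    return o+d*(z-o[2])/d[2]
E
python3 - <<'E'
from h import *
d=pickle.load(open("im0.pkl","rb"));T,S=d["top"],d["side"]
C=cloud(T);roi=np.zeros(C.shape[:2],bool);roi[100:215,235:355]=1
m=roi&(C[...,2]>.215)&(C[...,2]<.24)&(T["depth"]>0);P=C[m]
m2=(P[:,0]>0)
r=cv2.minAreaRect((P[:,:2]*1000).astype(np.float32));print("head",len(P),r,np.median(P[:,2]))
f=lambda p:np.r_[proj(T,p)[0]-[252.9,190],proj(S,p)[0]-[252.3,156.3]]
s=least_squares(f,[.6,0,.3]);print("knob",s.x,s.fun)
# plate top
m=roi&(C[...,2]>.108)&(C[...,2]<.135)&(T["depth"]>0)
m[:,:295]=0
ys,xs=np.nonzero(m);print(np.c_[xs,ys].tolist() if len(xs)<80 else len(xs)); print(C[m].mean(0),C[m].min(0),C[m].max(0))
hsv=cv2.cvtColor(T["pixels"],cv2.COLOR_BGR2HSV)
m=cv2.inRange(hsv,(15,100,120),(35,255,255))>0;m[:200]=0;m[212:]=0;m[:,:300]=0;m[:,325:]=0
ys,xs=np.nonzero(m);print("brass",xs.mean(),ys.mean(),len(xs),C[m].mean(0))
E
```

```text
head 1164 ((636.73388671875, -14.620529174804688), (99.77576446533203, 163.74227905273438), 78.74574279785156) 0.22606526520525524
knob [0.49095044 0.05217574 0.30549172] [-0.05886436 -0.09919453  0.12699722  0.02313308]
[[311, 175], [312, 175], [313, 175], [310, 176], [311, 176], [312, 176], [313, 176], [310, 177], [311, 177], [312, 177], [313, 177], [310, 178], [311, 178], [312, 178], [313, 178], [310, 179], [311, 179], [312, 179], [313, 179], [309, 180], [310, 180], [311, 180], [312, 180], [313, 180], [309, 181], [310, 181], [311, 181], [312, 181], [313, 181], [309, 182], [310, 182], [311, 182], [312, 182], [313, 182], [309, 183], [310, 183], [311, 183], [312, 183], [309, 184], [310, 184], [311, 184], [312, 184], [309, 185], [310, 185], [311, 185], [312, 185], [309, 186], [310, 186], [311, 186], [312, 186], [309, 187], [310, 187], [311, 187], [312, 187], [311, 188]]
[ 0.55328242 -0.13072282  0.12248383] [ 0.5345957  -0.1376709   0.10829938] [ 0.57237506 -0.12369594  0.13088961]
brass 311.7 204.9 30 [ 0.48738685 -0.13756687  0.06678203]
```

```bash
cat >> h.py <<'E'
def W(p,P):
    P=np.atleast_2d(P)/1000;c,s=np.cos(p[2]),np.sin(p[2])
    return np.c_[p[0]+c*P[:,0]-s*P[:,1],p[1]+s*P[:,0]+c*P[:,1],P[:,2]]
E
python3 - <<'E'
from h import *
d=pickle.load(open("im0.pkl","rb"));T,S=d["top"],d["side"]
A=[[-35,34,227],[-35,-34,227],[127,34,227],[127,-34,227],[-110,60,305],[-20,-115,125]]
uv=np.array([[267.1,169.6],[290,172.9],[272.2,120.7],[293.6,122.9],[252.9,190],[311.3,181.4]])
f=lambda p:np.r_[(proj(T,W(p,A))-uv).ravel(),(proj(S,W(p,[-110,60,305]))-[252.3,156.3]).ravel()]
s=least_squares(f,[.6,0,-.15],loss="soft_l1");p=s.x;print(p,np.degrees(p[2]),s.fun.round(2) if 0 else f(p).reshape(-1,2).round(2))
np.save("p.npy",p)
L={"knob":[-110,60,305],"bottom":[-150,60,137],"hinge":[24,60,185],"handle":[-20,-115,125],"index":[-77,-90,68]}
for k,v in L.items(): w=W(p,v)[0];print(k,w.round(4),proj(T,w).round(1),proj(S,w).round(1))
w=ray_z(T,(311.7,204.9),.068);c,sn=np.cos(p[2]),np.sin(p[2]);dd=w[:2]-p[:2];print("pointer press",c*dd[0]+sn*dd[1],-sn*dd[0]+c*dd[1])
v=np.vstack([cv2.resize(T["pixels"][160:220,290:345],None,fx=9,fy=9,interpolation=cv2.INTER_CUBIC)])
cv2.imwrite("pics/ptr.png",v)
E
```

```text
[ 0.5906146  -0.02377933 -0.14743828] -8.447591089012409 [[-1.75  1.88]
 [-1.31  1.53]
 [-0.03 -1.91]
 [ 1.38 -1.31]
 [ 0.11  0.05]
 [ 1.05 -0.57]
 [ 0.31  0.13]]
knob [0.4906 0.0517 0.305 ] [[253.  190.1]] [[252.6 156.4]]
bottom [0.4511 0.0576 0.137 ] [[251.5 213.9]] [[262.8 206.5]]
hinge [0.6232 0.032  0.185 ] [[258.9 155. ]] [[224.5 174. ]]
handle [ 0.5539 -0.1346  0.125 ] [[312.4 180.8]] [[269.3 173. ]]
index [ 0.5012 -0.1015  0.068 ] [[300.4 200.8]] [[276.4 195. ]]
pointer press -0.08562535809117416 -0.12756028712985887
```

View pics/ptr.png

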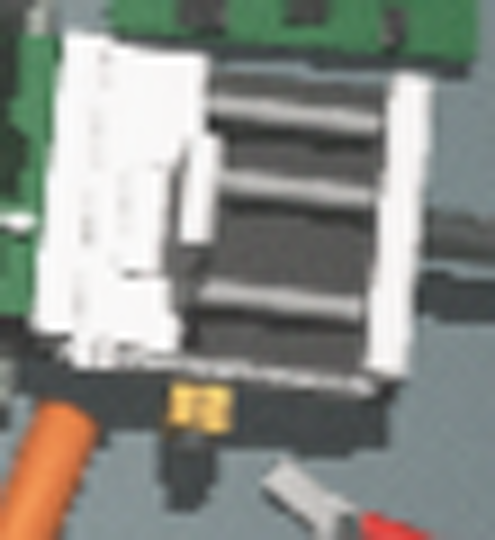

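The crop shows the dark index line on the white lug at about (300.6,198.6) and the brass pointer block at about (312,205). The fit gives a press yaw of -8.4° and puts the knob at z 0.305, as described. Candidates for "the knob":
- black ball (253,190) in the top view, which I choose because it triangulates to z 0.305
- its shadow (261,230)
- flux jar cap (235,187)

I'll grip the ball across press y.

Call:
send_rows --plan '[{"slide":[0,0,-45],"rotation":[0,0,7.5],"hand":87},{"slide":[0,0,-45],"rotation":[0,0,7.5],"hand":87},{"slide":[0,0,-45],"rotation":[0,0,7.5],"hand":87},{"slide":[0,0,-45],"rotation":[0,0,7.5],"hand":87},{"slide":[20,-44,0],"rotation":[0,0,0],"hand":87},{"slide":[20,-44,0],"rotation":[0,0,0],"hand":87},{"slide":[20,-44,0],"rotation":[0,0,0],"hand":87},{"slide":[20,-44,0],"rotation":[0,0,0],"hand":87},{"slide":[20,-44,0],"rotation":[0,0,0],"hand":87},{"slide":[20,-44,0],"rotation":[0,0,0],"hand":87},{"slide":[20,-44,0],"rotation":[0,0,0],"hand":87},{"slide":[0,-44,0],"rotation":[0,0,0],"hand":87},{"slide":[0,-44,0],"rotation":[0,0,0],"hand":87},{"slide":[0,-44,0],"rotation":[0,0,0],"hand":87},{"slide":[0,-44,0],"rotation":[0,0,0],"hand":87},{"slide":[0,-44,0],"rotation":[0,0,0],"hand":87},{"slide":[0,-44,0],"rotation":[0,0,0],"hand":87},{"slide":[0,-44,0],"rotation":[0,0,0],"hand":87},{"slide":[0,0,0],"rotation":[0,0,0],"hand":87}]'

```text
t: 2.0
ee_pos: [0.4769, -0.0324, 0.4196]
tool_rot: [-3.139, 0.0, -0.137]
ft_force: [0.3, -0.2, -0.1]
gripper_width: 0.087
grasp_force: 0.0
```

Call:
send_rows --plan '[{"slide":[1,-43,0],"rotation":[0,0,0.6],"hand":87},{"slide":[0,-42,0],"rotation":[0,0,0],"hand":87},{"slide":[0,0,0],"rotation":[0,0,0],"hand":87},{"slide":[0,0,30],"rotation":[0,0,0],"hand":87},{"slide":[0,0,30],"rotation":[0,0,0],"hand":87},{"slide":[0,0,30],"rotation":[0,0,0],"hand":87},{"slide":[0,0,27],"rotation":[0,0,0],"hand":87},{"slide":[0,0,0],"rotation":[0,0,0],"hand":87},{"slide":[0,0,0],"rotation":[0,0,0],"hand":87}]'

```text
t: 2.9
ee_pos: [0.4911, 0.0435, 0.3029]
tool_rot: [3.141, 0.0, -0.16]
ft_force: [0.4, 0.3, 0.4]
gripper_width: 0.0872
grasp_force: 0.0
```

```bash
python3 - <<'E'
from bench import *
from h import *
T=get_image("top");S=get_image("side")
a=cv2.resize(T["pixels"][150:230,215:295],(400,400),interpolation=3);b=cv2.resize(S["pixels"][110:190,210:290],(400,400),interpolation=3)
cv2.imwrite("pics/grip.png",np.hstack([a,b]));o=get_obs();print(o["ee_pos"],o["q"].round(2),o["ft_force"])
E
```

```text
[0.49194364 0.04401157 0.30420787] [ 0.24  0.14 -0.46  1.85  0.07  1.16 -1.98] [-1.14199437  0.28525942 -0.04954249]
```

View pics/grip.png

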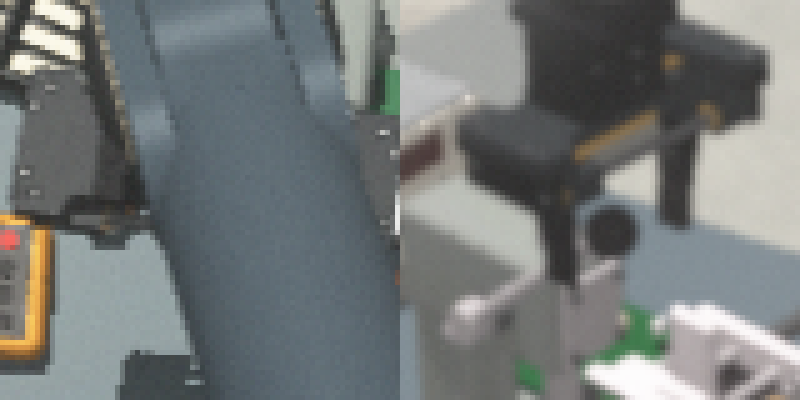

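The left half (top view) is hidden by the arm. In the right half (side view) the fingers straddle the ball, which is at (610,232), nearer the +y finger, so I'll shift 8 mm and close.

Call:
send_rows --plan '[{"slide":[-2,-8,0],"rotation":[0,0,-0.6],"hand":87},{"slide":[0,0,0],"rotation":[0,0,0],"hand":50},{"slide":[0,0,0],"rotation":[0,0,0],"hand":20},{"slide":[0,0,0],"rotation":[0,0,0],"hand":20},{"slide":[0,0,0],"rotation":[0,0,0],"hand":20},{"slide":[0,0,0],"rotation":[0,0,0],"hand":20},{"slide":[0,0,0],"rotation":[0,0,0],"hand":20},{"slide":[0,0,0],"rotation":[0,0,0],"hand":20}]' --force 35

```text
t: 3.8
ee_pos: [0.4902, 0.0523, 0.3025]
tool_rot: [3.142, 0.0, -0.149]
ft_force: [0.5, 0.2, -0.1]
gripper_width: 0.039
grasp_force: 0.0
```

Call:
send_rows --plan '[{"slide":[0,0,0],"rotation":[0,0,0],"hand":20},{"slide":[0,0,0],"rotation":[0,0,0],"hand":20},{"slide":[0,0,0],"rotation":[0,0,0],"hand":20},{"slide":[0,0,0],"rotation":[0,0,0],"hand":20}]'

```text
t: 4.2
ee_pos: [0.4904, 0.0532, 0.3025]
tool_rot: [-3.14, -0.0, -0.148]
ft_force: [0.7, 4.2, -1.9]
gripper_width: 0.032
grasp_force: 35.0
```

```bash
python3 - <<'E'
import numpy as np
# arc increments; angle above level a=0.733-q ; knob rel hinge: x=-180cos a, z=180 sin a
n=16;q=np.linspace(0,1.0,n+1);a=np.arcsin(120/180)-q if 0 else 0.733-q
x=-180*np.cos(a);z=180*np.sin(a)
print([[round(u,1),round(-v,1)] for u,v in zip(np.diff(x),np.diff(z))])
E
```

```text
[[np.float64(-7.3), np.float64(8.6)], [np.float64(-6.7), np.float64(9.0)], [np.float64(-6.1), np.float64(9.4)], [np.float64(-5.5), np.float64(9.8)], [np.float64(-4.9), np.float64(10.1)], [np.float64(-4.3), np.float64(10.4)], [np.float64(-3.6), np.float64(10.7)], [np.float64(-2.9), np.float64(10.9)], [np.float64(-2.3), np.float64(11.0)], [np.float64(-1.6), np.float64(11.1)], [np.float64(-0.9), np.float64(11.2)], [np.float64(-0.2), np.float64(11.2)], [np.float64(0.5), np.float64(11.2)], [np.float64(1.2), np.float64(11.2)], [np.float64(1.9), np.float64(11.1)], [np.float64(2.6), np.float64(10.9)]]
```

Call:
send_rows --plan '[{"slide":[-7.3,0,8.6],"rotation":[0,0,0],"hand":20},{"slide":[-6.7,0,9.0],"rotation":[0,0,0],"hand":20},{"slide":[-6.1,0,9.4],"rotation":[0,0,0],"hand":20},{"slide":[-5.5,0,9.8],"rotation":[0,0,0],"hand":20},{"slide":[-4.9,0,10.1],"rotation":[0,0,0],"hand":20},{"slide":[-4.3,0,10.4],"rotation":[0,0,0],"hand":20},{"slide":[0,0,0],"rotation":[0,0,0],"hand":20},{"slide":[0,0,0],"rotation":[0,0,0],"hand":20}]' --force 35

```text
t: 5.0
ee_pos: [0.4569, 0.0581, 0.2466]
tool_rot: [-3.141, -0.003, -0.149]
ft_force: [0.6, 3.2, 5.6]
gripper_width: 0.0315
grasp_force: 35.0
```

Call:
send_rows --plan '[{"slide":[-3.6,0,10.7],"rotation":[0,0,0],"hand":20},{"slide":[-2.9,0,10.9],"rotation":[0,0,0],"hand":20},{"slide":[-2.3,0,11.0],"rotation":[0,0,0],"hand":20},{"slide":[-1.6,0,11.1],"rotation":[0,0,0],"hand":20},{"slide":[-0.9,0,11.2],"rotation":[0,0,0],"hand":20},{"slide":[-0.2,0,11.2],"rotation":[0,0,0],"hand":20},{"slide":[0.5,0,11.2],"rotation":[0,0,0],"hand":20},{"slide":[1.2,0,11.2],"rotation":[0,0,0],"hand":20},{"slide":[1.9,0,11.1],"rotation":[0,0,0],"hand":20},{"slide":[2.6,0,10.9],"rotation":[0,0,0],"hand":20},{"slide":[0,0,0],"rotation":[0,0,0],"hand":20},{"slide":[0,0,0],"rotation":[0,0,0],"hand":20}]'

```text
t: 6.2
ee_pos: [0.4506, 0.059, 0.1357]
tool_rot: [3.141, 0.001, -0.148]
ft_force: [-3.7, 3.1, 10.0]
gripper_width: 0.0317
grasp_force: 34.0
```

Call:
send_rows --plan '[{"slide":[0.5,0,2],"rotation":[0,0,0],"hand":20},{"slide":[0.5,0,2],"rotation":[0,0,0],"hand":20},{"slide":[0,0,0],"rotation":[0,0,0],"hand":20},{"slide":[0,0,0],"rotation":[0,0,0],"hand":20}]' --force 45

```text
t: 6.6
ee_pos: [0.4515, 0.0589, 0.1323]
tool_rot: [3.141, 0.0, -0.148]
ft_force: [-5.3, 3.4, 14.2]
gripper_width: 0.0312
grasp_force: 43.7
```

Call:
send_rows --plan '[{"slide":[0.5,0,2],"rotation":[0,0,0],"hand":20},{"slide":[0.5,0,2],"rotation":[0,0,0],"hand":20},{"slide":[0,0,0],"rotation":[0,0,0],"hand":20},{"slide":[0,0,0],"rotation":[0,0,0],"hand":20}]'

```text
t: 7.0
ee_pos: [0.4523, 0.0587, 0.1296]
tool_rot: [3.14, 0.001, -0.148]
ft_force: [-9.5, 3.2, 26.4]
gripper_width: 0.0313
grasp_force: 42.6
```

```bash
python3 - <<'E'
from bench import *
from h import *
S=get_image("side");cv2.imwrite("pics/bot.png",cv2.resize(S["pixels"][140:230,205:305],(800,600)[:1]+(600,),interpolation=3) if 0 else cv2.resize(S["pixels"][140:230,205:305],None,fx=6,fy=6,interpolation=3))
print(get_obs()["ft_force"], proj(S,W(np.load("p.npy"),[-150,60,137])))
E
```

```text
[-8.49413228  3.67056588 26.13292069] [[262.75181602 206.51655191]]
```

View pics/bot.png

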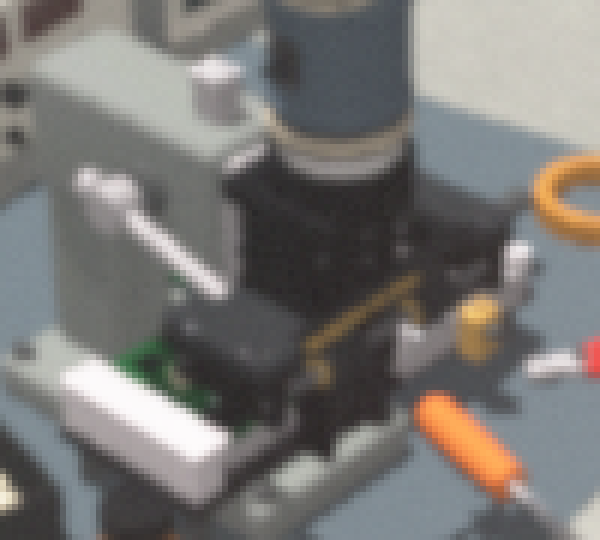

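The side view shows the lever rod now sloping down to the gripped knob, and the force rising steeply (26 N), so the lever is on its lower stop. Now ease it back slowly.

```bash
python3 - <<'E'
import numpy as np
q=np.linspace(1,0,41);a=.733-q;x=-180*np.cos(a);z=180*np.sin(a)
print(*[f"{u:.1f},{-v:.1f}" for u,v in zip(np.diff(x),np.diff(z))])
E
```

```text
-1.1,-4.4 -1.0,-4.4 -0.9,-4.4 -0.8,-4.4 -0.7,-4.4 -0.6,-4.5 -0.5,-4.5 -0.4,-4.5 -0.2,-4.5 -0.1,-4.5 -0.0,-4.5 0.1,-4.5 0.2,-4.5 0.3,-4.5 0.4,-4.5 0.5,-4.5 0.7,-4.5 0.8,-4.4 0.9,-4.4 1.0,-4.4 1.1,-4.4 1.2,-4.3 1.3,-4.3 1.4,-4.3 1.5,-4.2 1.6,-4.2 1.7,-4.2 1.8,-4.1 1.9,-4.1 2.0,-4.0 2.1,-4.0 2.2,-3.9 2.3,-3.8 2.4,-3.8 2.5,-3.7 2.6,-3.7 2.7,-3.6 2.8,-3.5 2.9,-3.5 3.0,-3.4
```

Call:
send_rows --plan '[{"slide":[-0.5,0,-2],"rotation":[0,0,0],"hand":20},{"slide":[-0.5,0,-2],"rotation":[0,0,0],"hand":20},{"slide":[-0.5,0,-2],"rotation":[0,0,0],"hand":20},{"slide":[-0.5,0,-2],"rotation":[0,0,0],"hand":20},{"slide":[0,0,0],"rotation":[0,0,0],"hand":20}]'

```text
t: 7.55
ee_pos: [0.4506, 0.0589, 0.1361]
tool_rot: [3.141, -0.0, -0.148]
ft_force: [-3.3, 4.4, 9.8]
gripper_width: 0.0313
grasp_force: 43.9
```

Call:
send_rows --plan '[{"slide":[-1.1,0,-4.4],"rotation":[0,0,0],"hand":20},{"slide":[-1.0,0,-4.4],"rotation":[0,0,0],"hand":20},{"slide":[-0.9,0,-4.4],"rotation":[0,0,0],"hand":20},{"slide":[-0.8,0,-4.4],"rotation":[0,0,0],"hand":20},{"slide":[-0.7,0,-4.4],"rotation":[0,0,0],"hand":20},{"slide":[-0.6,0,-4.5],"rotation":[0,0,0],"hand":20},{"slide":[-0.5,0,-4.5],"rotation":[0,0,0],"hand":20},{"slide":[-0.4,0,-4.5],"rotation":[0,0,0],"hand":20},{"slide":[-0.2,0,-4.5],"rotation":[0,0,0],"hand":20},{"slide":[-0.1,0,-4.5],"rotation":[0,0,0],"hand":20},{"slide":[0,0,-4.5],"rotation":[0,0,0],"hand":20},{"slide":[0.1,0,-4.5],"rotation":[0,0,0],"hand":20},{"slide":[0.2,0,-4.5],"rotation":[0,0,0],"hand":20},{"slide":[0.3,0,-4.5],"rotation":[0,0,0],"hand":20},{"slide":[0.4,0,-4.5],"rotation":[0,0,0],"hand":20},{"slide":[0.5,0,-4.5],"rotation":[0,0,0],"hand":20},{"slide":[0.7,0,-4.5],"rotation":[0,0,0],"hand":20},{"slide":[0.8,0,-4.4],"rotation":[0,0,0],"hand":20},{"slide":[0.9,0,-4.4],"rotation":[0,0,0],"hand":20},{"slide":[1.0,0,-4.4],"rotation":[0,0,0],"hand":20}]'

```text
t: 9.55
ee_pos: [0.4512, 0.0589, 0.2251]
tool_rot: [-3.14, -0.004, -0.149]
ft_force: [6.6, 3.1, 2.2]
gripper_width: 0.0314
grasp_force: 44.3
```

Call:
send_rows --plan '[{"slide":[1.1,0,-4.4],"rotation":[0,0,0],"hand":20},{"slide":[1.2,0,-4.3],"rotation":[0,0,0],"hand":20},{"slide":[1.3,0,-4.3],"rotation":[0,0,0],"hand":20},{"slide":[1.4,0,-4.3],"rotation":[0,0,0],"hand":20},{"slide":[1.5,0,-4.2],"rotation":[0,0,0],"hand":20},{"slide":[1.6,0,-4.2],"rotation":[0,0,0],"hand":20},{"slide":[1.7,0,-4.2],"rotation":[0,0,0],"hand":20},{"slide":[1.8,0,-4.1],"rotation":[0,0,0],"hand":20},{"slide":[1.9,0,-4.1],"rotation":[0,0,0],"hand":20},{"slide":[2.0,0,-4.0],"rotation":[0,0,0],"hand":20},{"slide":[2.1,0,-4.0],"rotation":[0,0,0],"hand":20},{"slide":[2.2,0,-3.9],"rotation":[0,0,0],"hand":20},{"slide":[2.3,0,-3.8],"rotation":[0,0,0],"hand":20},{"slide":[2.4,0,-3.8],"rotation":[0,0,0],"hand":20},{"slide":[2.5,0,-3.7],"rotation":[0,0,0],"hand":20},{"slide":[2.6,0,-3.7],"rotation":[0,0,0],"hand":20},{"slide":[2.7,0,-3.6],"rotation":[0,0,0],"hand":20},{"slide":[2.8,0,-3.5],"rotation":[0,0,0],"hand":20},{"slide":[2.9,0,-3.5],"rotation":[0,0,0],"hand":20},{"slide":[3.0,0,-3.4],"rotation":[0,0,0],"hand":20}]'

```text
t: 11.55
ee_pos: [0.4876, 0.0535, 0.2967]
tool_rot: [-3.139, 0.009, -0.148]
ft_force: [9.8, 10.4, -38.2]
gripper_width: 0.0314
grasp_force: 47.1
```

Call:
send_rows --plan '[{"slide":[0,0,0],"rotation":[0,0,0],"hand":20},{"slide":[0,0,0],"rotation":[0,0,0],"hand":20},{"slide":[0,0,0],"rotation":[0,0,0],"hand":20}]'

```text
t: 11.85
ee_pos: [0.4874, 0.0536, 0.2964]
tool_rot: [-3.14, 0.009, -0.148]
ft_force: [9.6, 7.6, -28.2]
gripper_width: 0.0312
grasp_force: 46.5
```

Call:
send_rows --plan '[{"slide":[0.5,0,1.5],"rotation":[0,0,0],"hand":20},{"slide":[0.5,0,1.5],"rotation":[0,0,0],"hand":20},{"slide":[0.5,0,1.5],"rotation":[0,0,0],"hand":20},{"slide":[0,0,0],"rotation":[0,0,0],"hand":20},{"slide":[0,0,0],"rotation":[0,0,0],"hand":20}]' --force 30

```text
t: 12.35
ee_pos: [0.4873, 0.0536, 0.2961]
tool_rot: [3.141, 0.01, -0.147]
ft_force: [-4.4, 6.7, -2.1]
gripper_width: 0.0314
grasp_force: 29.9
```

Nearly unloaded at the upper stop. Open, rise, and check.

Call:
send_rows --plan '[{"slide":[0,0,0],"rotation":[0,0,0],"hand":36},{"slide":[0,0,0],"rotation":[0,0,0],"hand":45},{"slide":[0,0,0],"rotation":[0,0,0],"hand":60},{"slide":[0,0,0],"rotation":[0,0,0],"hand":87},{"slide":[0,0,0],"rotation":[0,0,0],"hand":87},{"slide":[0,0,0],"rotation":[0,0,0],"hand":87},{"slide":[0,0,-30],"rotation":[0,0,0],"hand":87},{"slide":[0,0,-40],"rotation":[0,0,0],"hand":87},{"slide":[0,0,-40],"rotation":[0,0,0],"hand":87},{"slide":[0,40,0],"rotation":[0,0,0],"hand":87},{"slide":[0,45,0],"rotation":[0,0,0],"hand":87},{"slide":[0,45,0],"rotation":[0,0,0],"hand":87},{"slide":[0,45,0],"rotation":[0,0,0],"hand":87},{"slide":[0,45,0],"rotation":[0,0,0],"hand":87},{"slide":[0,45,0],"rotation":[0,0,0],"hand":87},{"slide":[0,45,0],"rotation":[0,0,0],"hand":87},{"slide":[0,0,0],"rotation":[0,0,0],"hand":87}]'

```text
t: 14.05
ee_pos: [0.4426, -0.2617, 0.4079]
tool_rot: [3.139, 0.001, -0.161]
ft_force: [-1.1, -0.5, -0.1]
gripper_width: 0.087
grasp_force: 0.0
```

```bash
python3 - <<'E'
from bench import *
from h import *
T=get_image("top");S=get_image("side");pickle.dump({"top":T,"side":S},open("im1.pkl","wb"))
a=cv2.resize(T["pixels"][110:220,230:350],(400,367),interpolation=3);b=cv2.resize(S["pixels"][140:250,200:320],(400,367),interpolation=3)
cv2.imwrite("pics/after.png",np.hstack([a,b]));o=get_obs();print(o["ee_pos"],o["q"].round(2),o["ft_force"])
E
```

```text
[ 0.44486468 -0.25529374  0.40818992] [ 0.6   0.1  -0.18  1.65  0.02  1.39 -1.3 ] [ 1.35018381  0.73887904 -0.4073556 ]
```

View pics/after.png

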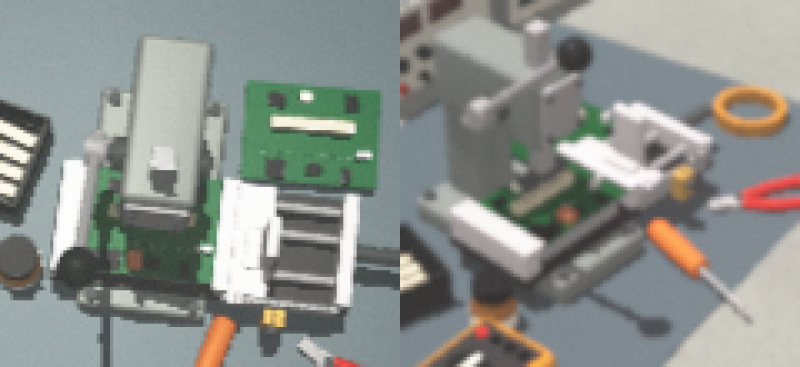

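The press is back at rest: knob at (75,265) in the top crop, lever up in the side crop. The connector sits low, the jaw is closed, and the brass pointer is at (273,318). Next I turn the tool 90°, so the gripper body stays clear of the head, and measure the index-to-pointer gap.

Call:
send_rows --plan '[{"slide":[0,0,0],"rotation":[0,0,-8.25],"hand":87},{"slide":[0,0,0],"rotation":[0,0,-8.25],"hand":87},{"slide":[0,0,0],"rotation":[0,0,-8.25],"hand":87},{"slide":[0,0,0],"rotation":[0,0,-8.25],"hand":87},{"slide":[0,0,0],"rotation":[0,0,-8.25],"hand":87},{"slide":[0,0,0],"rotation":[0,0,-8.25],"hand":87},{"slide":[0,0,0],"rotation":[0,0,-8.25],"hand":87},{"slide":[0,0,0],"rotation":[0,0,-8.25],"hand":87},{"slide":[0,0,0],"rotation":[0,0,-8.25],"hand":87},{"slide":[0,0,0],"rotation":[0,0,-8.25],"hand":87},{"slide":[0,0,0],"rotation":[0,0,-8.25],"hand":87},{"slide":[0,0,0],"rotation":[0,0,0],"hand":87}]'

```text
t: 15.35
ee_pos: [0.4458, -0.2526, 0.4086]
tool_rot: [3.141, -0.0, 1.438]
ft_force: [1.0, -0.6, 0.8]
gripper_width: 0.0873
grasp_force: 0.0
```

```bash
cat >> h.py <<'E'
def prof(ims,xs,ys,z=68):
    p=np.load("p.npy");out=[]
    for x in xs:
        w=W(p,[[x,y,z] for y in ys]);r=0
        for im in ims:
            uv=proj(im,w).astype(np.float32);r=r+cv2.remap(im["pixels"].astype(np.float32),uv[:,0][None],uv[:,1][None],cv2.INTER_CUBIC)[0]/len(ims)
        out.append(r)
    return np.array(out)
E
python3 - <<'E'
from h import *
import sys
for f in("im0.pkl","im1.pkl"):
  d=pickle.load(open(f,"rb"))
  for n in("top","side"):
    ys=np.arange(-70,-150,-2);xs=[-87,-83,-79,-75,-71,-67]
    r=prof([d[n]],xs,ys)
    if f=="im1.pkl":
      print(n,"gray");print("y   ",*[f"{-y:3d}" for y in ys])
      for x,q in zip(xs,r):print(x,*[f"{int(v):3d}" for v in q.mean(1)])
      print("red-blue")
      for x,q in zip(xs,r):print(x,*[f"{int(v):3d}" for v in q[:,2]-q[:,0]])
from bench import *
o=get_obs();print(o["ee_pos"],o["tool_rot"])
E
```

```text
top gray
y     70  72  74  76  78  80  82  84  86  88  90  92  94  96  98 100 102 104 106 108 110 112 114 116 118 120 122 124 126 128 130 132 134 136 138 140 142 144 146 148
-87  81  82  83  81  81  82  80  79  80  79  79  81  79  76  79  81  80  80  80  80  81  83  76  93 148 190 196 180 164 171 184 190 185 161 132  97  78  80  82  81
-83  80  82  82  81  81  81  81  79  78  79  79  79  78  77  80  81  80  81  83  81  80  82  71  99 160 195 196 179 162 160 172 189 194 175 139  97  74  78  79  78
-79  81  79  79  81  83  84  79  73  72  74  73  70  74  78  77  79  82  83  82  82  85  86  76 101 147 169 175 170 167 171 187 200 203 182 141  98  75  80  79  79
-75  66  73  94 108 103 153 213 231 216 189 191 195 173 146 123 124 120 106 105 100  94  86  82  88  99 105 112 113 116 114 114 116 112 103  92  83  85  93  96  96
-71  79  88 113 161 202 229 250 254 237 215 227 232 219 201 187 195 201 193 201 212 210 205 197 192 180 168 177 194 198 190 175 191 210 207 192 176 182 185 172 167
-67 101  98  97 106 149 209 246 249 234 221 230 237 227 179 152 167 191 213 220 215 204 201 194 175 151 14
[... 2590 characters left out ...]
   5   5   5   6   6   6   7   7   8  14  23  36  56  76  95 111 113 112 106 103 106 108 104  91  77  57  38  22  11   8
-75   5   5   5   4   3   2   2   3   4   5   6   6   6   7   7   8   8   7   6   6   6  12  21  31  52  70  81  85  81  76  77  75  77  74  62  46  32  19  11   7
-71   7   7   6   7   6   4   2   1   3   4   5   6   6   6   6   6   6   7   8   7   6   7   6   9  18  24  34  41  40  37  34  32  37  35  33  30  22  14   7   4
-67   8   8   8   7   6   5   4   3   3   4   4   4   3   4   4   4   4   4   5   7   6   5   4   6   6   7  11  13  14  14  12  11   8   9  12  13  10   6   5   4
[ 0.44582676 -0.25260599  0.40864478] [ 3.14126144e+00 -1.86476685e-04  1.43786894e+00]
```

The index line reads press y ≈ -88.6 and the pointer line ≈ -127.4, so the jaw must travel about 38.8 mm, which is within the stated 25–48.

Call:
send_rows --plan '[{"slide":[27,18,0],"rotation":[0,0,0.8],"hand":87},{"slide":[27,18,0],"rotation":[0,0,0],"hand":87},{"slide":[27,18,0],"rotation":[0,0,0],"hand":87},{"slide":[27,18,0],"rotation":[0,0,0],"hand":87},{"slide":[25.5,17.5,0],"rotation":[0,0,0],"hand":87},{"slide":[0,0,40],"rotation":[0,0,0],"hand":87},{"slide":[0,0,40],"rotation":[0,0,0],"hand":87},{"slide":[0,0,40],"rotation":[0,0,0],"hand":87},{"slide":[0,0,40],"rotation":[0,0,0],"hand":87},{"slide":[0,0,40],"rotation":[0,0,0],"hand":87},{"slide":[0,0,40],"rotation":[0,0,0],"hand":87},{"slide":[0,0,0],"rotation":[0,0,0],"hand":87},{"slide":[0,0,0],"rotation":[0,0,0],"hand":87}]'

```text
t: 16.65
ee_pos: [0.5538, -0.1345, 0.1691]
tool_rot: [3.142, -0.0, 1.421]
ft_force: [0.1, -0.5, 0.5]
gripper_width: 0.087
grasp_force: 0.0
```

Call:
send_rows --plan '[{"slide":[0,0,25],"rotation":[0,0,0],"hand":87},{"slide":[0,0,25],"rotation":[0,0,0],"hand":87},{"slide":[0,0,20],"rotation":[0,0,0],"hand":87},{"slide":[0,0,0],"rotation":[0,0,0],"hand":70},{"slide":[0,0,0],"rotation":[0,0,0],"hand":50},{"slide":[0,0,0],"rotation":[0,0,0],"hand":30},{"slide":[0,0,0],"rotation":[0,0,0],"hand":30},{"slide":[0,0,0],"rotation":[0,0,0],"hand":30},{"slide":[0,0,0],"rotation":[0,0,0],"hand":30},{"slide":[0,0,0],"rotation":[0,0,0],"hand":30},{"slide":[0,0,0],"rotation":[0,0,0],"hand":30},{"slide":[0,0,0],"rotation":[0,0,0],"hand":30}]' --force 40

```text
t: 17.85
ee_pos: [0.5546, -0.1356, 0.0988]
tool_rot: [3.139, -0.0, 1.421]
ft_force: [3.9, -1.7, -1.5]
gripper_width: 0.0401
grasp_force: 40.0
```

Call:
send_rows --plan '[{"slide":[0,0,0],"rotation":[0,0,0],"hand":30},{"slide":[-2,0,0],"rotation":[0,0,0],"hand":30},{"slide":[-3,0,0],"rotation":[0,0,0],"hand":30},{"slide":[-3,0,0],"rotation":[0,0,0],"hand":30},{"slide":[-3,0,0],"rotation":[0,0,0],"hand":30},{"slide":[-3,0,0],"rotation":[0,0,0],"hand":30},{"slide":[-3,0,0],"rotation":[0,0,0],"hand":30},{"slide":[-3,0,0],"rotation":[0,0,0],"hand":30},{"slide":[-3,0,0],"rotation":[0,0,0],"hand":30},{"slide":[-3,0,0],"rotation":[0,0,0],"hand":30},{"slide":[-3,0,0],"rotation":[0,0,0],"hand":30},{"slide":[-3,0,0],"rotation":[0,0,0],"hand":30},{"slide":[-3,0,0],"rotation":[0,0,0],"hand":30},{"slide":[0,0,0],"rotation":[0,0,0],"hand":30},{"slide":[0,0,0],"rotation":[0,0,0],"hand":30},{"slide":[0,0,0],"rotation":[0,0,0],"hand":30}]' --force 55

```text
t: 19.45
ee_pos: [0.5504, -0.1646, 0.0988]
tool_rot: [3.139, -0.006, 1.424]
ft_force: [5.2, 9.0, -1.4]
gripper_width: 0.0396
grasp_force: 55.0
```

```bash
cat > m.py <<'E'
from bench import *
from h import *
D={n:[get_image(n) for _ in range(4)] for n in("top","side")}
pickle.dump(D,open("im2.pkl","wb"))
ys=np.arange(-100,-150,-1)
for n in D:
    xs=[-85,-81,-77,-75,-73,-71,-69];r=prof(D[n],xs,ys)
    print(n);print("y  ",*[f"{-y:3d}" for y in ys[::1]])
    for x,q in zip(xs,r):print(x,*[f"{int(v):3d}" for v in q.mean(1)])
a=cv2.resize(D["top"][0]["pixels"][165:220,285:345],None,fx=6.5,fy=6.5,interpolation=3);b=cv2.resize(D["side"][0]["pixels"][165:220,255:315],None,fx=6.5,fy=6.5,interpolation=3)
cv2.imwrite("pics/jaw.png",np.hstack([a,b]));o=get_obs();print(o["t"],o["ee_pos"],o["ft_force"])
E
python3 m.py
```

```text
top
y   100 101 102 103 104 105 106 107 108 109 110 111 112 113 114 115 116 117 118 119 120 121 122 123 124 125 126 127 128 129 130 131 132 133 134 135 136 137 138 139 140 141 142 143 144 145 146 147 148 149
-85  75  74  74  73  73  72  72  72  72  72  72  72  72  73  75  75  72  66  61  57  55  55  59  66  74  82  88  89  90  89  88  86  84  84  85  86  86  86  87  89  91  94  99 104 110 112 111 108 101  90
-81  71  72  72  73  73  73  73  73  73  73  72  73  73  73  73  72  71  69  66  63  59  58  62  69  78  86  90  91  92  93  92  91  92  94  95  94  92  91  90  90  90  90  91  93  92  90  86  83  76  71
-77  75  73  72  72  73  74  68  64  70  90 111 121 128 126 119 107 101  95  89  81  76  74  74  77  80  85  88  90  93  95  96  99 102 106 110 111 109 105 100  95  90  86  86  88  87  83  78  71  64  58
-75 122 117 113 107 100  98  90  85  99 137 181 219 233 234 221 202 176 151 125 102  86  75  73  78  83  86  89  91  93  94  94  93  91  88  86  86  87  87  89  91  91  88  85  81  76  70  66  61  57  55
-73 178 179 171 158 148 149 152 160 180 203 230 255 270 272 262 246 226 194 
[... 1554 characters left out ...]
08 109
-73 164 160 157 157 158 162 168 174 178 181 184 185 187 184 179 172 164 159 153 146 139 133 130 127 124 119 115 111 108 105 103 100  97  95  93  92  91  89  89  89  88  90  91  91  92  94  95  98 101 104
-71 172 169 169 168 170 172 176 181 187 194 200 204 204 203 200 196 187 177 168 160 155 149 143 136 133 129 126 122 118 114 110 107 105 102  97  94  91  88  86  84  83  82  81  82  84  85  88  91  93  97
-69 175 175 175 175 176 179 183 187 194 202 209 214 218 219 216 211 204 196 187 176 165 158 153 149 145 140 136 134 131 127 123 119 115 112 108 104  98  93  90  86  83  81  79  77  77  78  81  84  88  92
19.85 [ 0.55046062 -0.16459075  0.09882119] [ 7.2641712   8.55010763 -2.08181347]
```

View pics/jaw.png

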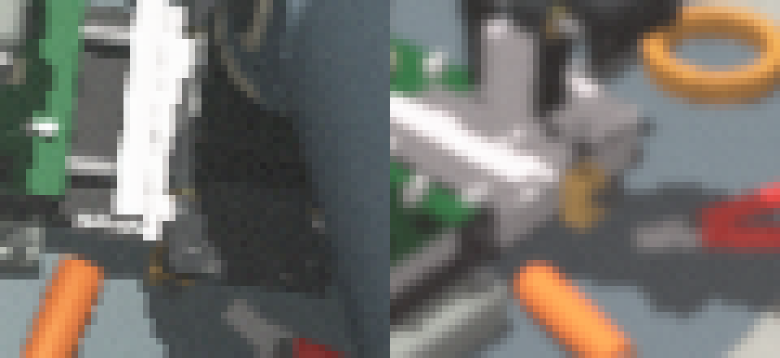

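The top crop has the pointer hidden by the gripper, while the lug edge is visible at (160,215). The side crop shows the plate gripped, with the pointer block at (582,195) still in place. The jaw has travelled about 29.4 mm, so about 9.4 mm remain.

Call:
send_rows --plan '[{"slide":[-2.5,0,0],"rotation":[0,0,0],"hand":30},{"slide":[-2.5,0,0],"rotation":[0,0,0],"hand":30},{"slide":[-2.5,0,0],"rotation":[0,0,0],"hand":30},{"slide":[-2.3,0,0],"rotation":[0,0,0],"hand":30},{"slide":[0,0,0],"rotation":[0,0,0],"hand":30},{"slide":[0,0,0],"rotation":[0,0,0],"hand":30},{"slide":[0,0,0],"rotation":[0,0,0],"hand":30}]'

```text
t: 20.55
ee_pos: [0.5491, -0.1736, 0.0988]
tool_rot: [3.139, -0.007, 1.424]
ft_force: [6.3, 9.2, -1.5]
gripper_width: 0.0398
grasp_force: 55.0
```

```bash
cat > e.py <<'E'
from bench import *
from h import *
d0=[pickle.load(open(f,"rb")) for f in("im0.pkl","im1.pkl")]
D2=pickle.load(open("im2.pkl","rb"));D3={n:[get_image(n) for _ in range(5)] for n in("top","side")}
pickle.dump(D3,open("im3.pkl","wb"))
ys=np.arange(-66,-150,-.5)
for n in("top","side"):
  for nm,ims in(("closed",[d[n] for d in d0]),("29",D2[n]),("now",D3[n])):
    r=prof(ims,[-73,-75],ys).mean((0,2))
    g=np.diff(r);c=-82 if nm=="closed" else (-110 if nm=="29" else -118)
    w=np.abs(ys[:-1]-c)<9
    k=np.clip(g,0,None)*w;i=np.argmax(k);s=slice(i-6,i+7)
    print(n,nm,"edge",((ys[:-1]-.25)[s]*k[s]).sum()/k[s].sum(), "profile",*[int(v) for v in r[(ys<=c+10)&(ys>=c-14)][::4]])
  r=prof(D3[n],[-87,-84,-81],ys);q=(r[...,2]-r[...,0]).mean(0);m=ys<-108
  print(n,"pointer r-b now",*[int(v) for v in q[m][::4]]);r=prof([d[n] for d in d0],[-87,-84,-81],ys);q=(r[...,2]-r[...,0]).mean(0);print("   before",*[int(v) for v in q[m][::4]])
o=get_obs();print(o["t"],o["ee_pos"],o["ft_force"])
E
python3 e.py
```

```text
top closed edge -80.45557598224501 profile 69 96 121 122 168 220 237 223 196 207 216 195 165
top 29 edge -109.50114260910144 profile 150 142 124 121 140 205 252 242 201 139 90 72 84
top now edge -119.14333340846278 profile 135 127 118 107 99 125 189 224 203 166 118 89 80
top pointer r-b now -6 -6 0 7 60 121 135 130 127 92 46 11 -4 -2 -2 -2 -2 -2 -2 -1 -1
   before -5 -5 0 6 54 114 131 126 114 105 108 120 126 119 94 50 7 -12 -5 -5 -5
side closed edge -78.11039999182033 profile 143 145 154 173 193 202 201 197 194 194 192 189 188
side 29 edge -105.93263387747109 profile 159 152 153 162 171 175 176 168 156 144 134 127 120
side now edge -113.82736084304834 profile 154 159 167 176 186 194 201 206 202 191 174 152 132
side pointer r-b now 54 67 81 97 111 119 121 123 121 112 98 81 66 54 41 29 19 12 8 6 5
   before 50 62 76 91 106 116 120 121 120 116 115 113 109 102 86 66 44 28 15 9 6
21.05 [ 0.54913148 -0.17364647  0.09879501] [ 7.59825995 10.43657773 -1.09046042]
```

```bash
cat > f.py <<'E'
from h import *
p=np.load("p.npy");c,s=np.cos(p[2]),np.sin(p[2])
def pix(ims,x0,x1,yc,h,z=.068):
    im=ims[0];uv0=proj(im,W(p,[(x0+x1)/2,yc,68]))[0].astype(int);R=[]
    g=np.mean([i["pixels"].astype(float).mean(2) for i in ims],0)
    for v in range(uv0[1]-12,uv0[1]+13):
        for u in range(uv0[0]-12,uv0[0]+13):
            w=(ray_z(im,(u,v),z)[:2]-p[:2])*1000;x=c*w[0]+s*w[1];y=-s*w[0]+c*w[1]
            if x0<=x<=x1 and abs(y-yc)<h:R.append((x,y,g[v,u]))
    return np.array(R)
def fit(R,yc):
    X,Y,G=R.T;X=X-X.mean()
    def f(q):
        d=Y-q[0];return q[1]+q[2]*X+q[3]*d+q[4]*X*d+q[7]*X**2-q[5]*np.exp(-d*d/2/q[6]**2)-G
    best=min((least_squares(f,[yc+o,G.max(),0,0,0,30,1.5,0],loss="soft_l1",f_scale=5,bounds=([yc-4]+[-999]*4+[0,1.0,-9],[yc+4]+[999]*4+[200,2.6,9])) for o in(-2,0,2)),key=lambda r:r.cost)
    return best.x[[0,5,6]].round(2),len(R),round(float(np.sqrt(2*best.cost/len(R))),1)
if __name__=="__main__":
    d0=[pickle.load(open(f,"rb")) for f in("im0.pkl","im1.pkl")];D3=pickle.load(open("im3.pkl","rb"))
    for n in("top","side"):
        b=[d[n] for d in d0]
        for x0,x1 in((-76,-68),(-77,-70),(-75,-71)):print(n,"index closed",x0,x1,*[fit(pix(b,x0,x1,-88.5,h),-88.5) for h in(5.5,6.5)])
        for x0,x1 in((-90,-80),(-88,-82),(-85,-76)):print(n,"pointer",x0,x1,*[fit(pix(b,x0,x1,-127.5,h),-127.5) for h in(6.5,7.5)])
    b=D3["side"]
    for x0,x1 in((-78,-68),(-76,-71)):print("side index now",fit(pix(b,x0,x1,-127,6),-127))
    for x0,x1 in((-90,-80),(-86,-79)):print("side ptr now",fit(pix(b,x0,x1,-127,7),-127))
    k=cv2.resize(np.mean([i["pixels"].astype(float) for i in b],0).astype(np.uint8)[183:207,273:305],None,fx=24,fy=24,interpolation=cv2.INTER_CUBIC)
    cv2.imwrite("pics/fin.png",cv2.convertScaleAbs(k,alpha=1.2))
E
python3 f.py
```

```text
top index closed -76 -68 (array([-88.17,  37.18,   1.64]), 7, 0.0) (array([-86.46,  97.64,   2.6 ]), 9, 1.8)
top index closed -77 -70 (array([-88.16,  34.69,   1.41]), 6, 0.0) (array([-86.63,  92.2 ,   2.6 ]), 8, 1.8)
top index closed -75 -71 (array([-88.52,  38.74,   1.68]), 5, 0.0) (array([-86.66,  95.14,   1.91]), 6, 0.0)
top pointer -90 -80 (array([-126.75,   43.32,    1.7 ]), 13, 2.7) (array([-126.78,   44.03,    1.67]), 15, 4.2)
top pointer -88 -82 (array([-126.73,   53.36,    1.37]), 8, 1.1) (array([-126.72,   54.74,    1.31]), 9, 1.8)
top pointer -85 -76 (array([-126.99,   30.3 ,    2.6 ]), 11, 1.8) (array([-126.48,   27.98,    2.6 ]), 14, 6.7)
side index closed -76 -68 (array([-88.6 ,  29.28,   1.52]), 5, 0.0) (array([-88.6 ,  29.28,   1.52]), 5, 0.0)
side index closed -77 -70 (array([-86.83,  29.69,   1.5 ]), 4, 0.0) (array([-86.83,  29.69,   1.5 ]), 4, 0.0)
side index closed -75 -71 (array([-88.55,  29.99,   1.49]), 2, 0.0) (array([-88.55,  29.99,   1.49]), 2, 0.0)
side pointer -90 -80 (array([-129.07,   31.32,    1.64]), 5, 0.0) (array([-128.15,   32.86,    1.53]), 7, 0.0)
side pointer -88 -82 (array([-125.7 ,   29.9 ,    1.49]), 4, 0.0) (array([-129.45,   29.88,    1.52]), 5, 0.0)
side pointer -85 -76 (array([-127.62,    7.45,    2.56]), 5, 0.0) (array([-129.26,   14.44,    1.22]), 7, 0.0)
side index now (array([-123.81,   23.29,    1.45]), 5, 0.0)
side index now (array([-124.95,   27.29,    1.53]), 3, 0.0)
side ptr now (array([-128.38,   24.68,    1.68]), 6, 0.0)
side ptr now (array([-125.  ,   30.28,    1.6 ]), 4, 0.0)
```

View pics/fin.png

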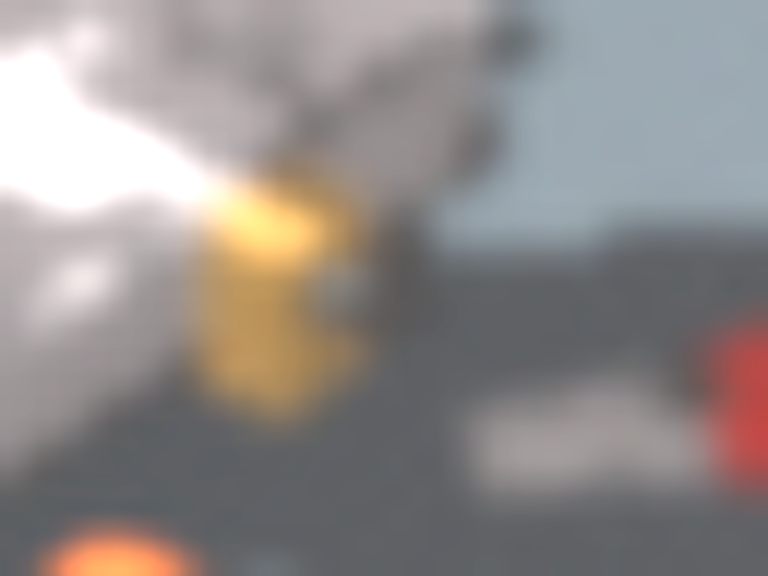

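The final side crop shows the lug level with the brass pointer top at (265,220), and the pointer unmoved. Both estimates agree: the gap is about 38.4 mm, and the jaw has travelled 38.4 mm by the TCP and 38.7 mm in the image. Holding there, I hand in.

```bash
python3 -c "
from bench import *
print(hand_in())"
```

```text
the job is handed in; nothing more can be done
None
```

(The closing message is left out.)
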